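Third hand: hold the clock pillar against the spring stop

TASK

Pick out the middle-length one of the three brass clock pillars, lay it in the V-groove of the aluminium jig and slide it along the groove against the spring stop until the stop's pointer stands between the two marks on the scale. Finish while holding it there, gripped and pushed steadily, so that I can drive a screw into its free end. Never run the stop to the end of its travel, and leave the other pillars and everything else on the bench where they are.

Things in the scene. Friction and masses are not known exactly. Their poses are not given: they have to be found in the camera images.
- pillar_middle: solid plain brass clock pillar: a straight octagonal bar 24 mm across flats with a dark dimple (9 mm wide) in each end; length 56 mm (the middle length of the three). Lies on one of its flats on the bench. Origin at the middle of the bar (12 mm above the surface it lies on), x axis along its length; both ends are alike. Weighs about 225 g. This is the one to use.
- pillar_short: solid plain brass clock pillar: a straight octagonal bar 24 mm across flats with a dark dimple (9 mm wide) in each end; length 42 mm (the shortest of the three). Lies on one of its flats on the bench. Origin at the middle of the bar (12 mm above the surface it lies on), x axis along its length; both ends are alike. Weighs about 170 g. Leave alone.
- pillar_long: solid plain brass clock pillar: a straight octagonal bar 24 mm across flats with a dark dimple (9 mm wide) in each end; length 70 mm (the longest of the three). Lies on one of its flats on the bench. Origin at the middle of the bar (12 mm above the surface it lies on), x axis along its length; both ends are alike. Weighs about 285 g. Leave alone.
- jig: fixed aluminium holding jig, 220 mm long (x), 70 mm wide, on a 10 mm base plate. Origin at the centre of its underside, on the bench; x points along the V-groove towards the spring stop, z up. The stop's dark housing (x = 78 to 108 mm, 68 mm high) stands at the +x end. Gripper fingers have free room on both sides of the groove.
- groove (a point): middle of the V-groove's length, on the axis of a pillar seated in it, 45 mm above the bench (jig frame x = -40 mm, y = 0). The groove is a ridge 140 mm long along the jig's x, 20 mm wide over its upper edges, which lie 7 mm below this axis; its 45 degree faces fit two flats of a pillar, whose sides stand free to be gripped from above. Open at the -x end.
- scale (a point): point midway between the two dark raised marks on the scale bar, which lies beside the stop (10 mm wide, jig frame x = 24 to 86 mm, y = -30 mm, top 62 mm above the bench). The marks are 10 mm centre to centre along the jig's x, each 1.5 mm wide and 3 mm high.
- stop (a joint): travel of the spring stop along the jig's x, in m: 0 at rest, 0.032 fully in. Its spring pushes back with 2 N at 0 and 0.4 N more per mm (6 N at 10 mm, 10 N at 20 mm) and returns it when let go. A thin steel pointer on the stop is over the scale's first mark at 0.010, over the second at 0.020.
- stop_face (a point): centre of the flat steel face of the spring stop, a disc 30 mm across and 8 mm thick with the pointer on top (68 mm above the bench). The pillar's end is pushed against it. On the groove's axis, 45 mm above the bench, jig frame x = 30 mm with the stop at rest; moves with the stop.
- loupe: black eyeglass loupe, a cone 34 mm across below, 26 mm above and 30 mm tall; origin at the centre of its underside. Leave alone.
- screwdriver: small all-steel screwdriver, about 120 mm long, 8 mm thick, lying flat; origin near its middle, x along it. Leave alone.
- tweezers: steel tweezers 120 mm long, 4 mm thick, lying flat; origin in the middle, x along them. Leave alone.
- tin: flat round aluminium tin, 48 mm across, 16 mm tall; origin at the centre of its underside. Leave alone.
- pot: white plastic pot, 44 mm across, 28 mm tall; origin at the centre of its underside. Leave alone.
There are look-alikes about, which are no part of the job. What is shaped like the pillar_middle but blue or turquoise is not meant.

How it is judged:
On the way:
1. the middle-length pillar lies in the V-groove of the jig (y of pillar_middle in the frame of jig between -0.004 and 0.004 m and z of pillar_middle in the frame of jig between 0.041 and 0.05 m and angle between the x axis of pillar_middle and the x axis of jig, either way round below 0.1 rad and x of pillar_middle in the frame of jig between -0.11 and 0.035 m), for 0.2 s.
At the end, for the whole second after the job is handed in: The 56 mm pillar lies in the groove (axis within 4 mm sideways, 41 to 50 mm up, within 0.1 rad of its direction), its end on the stop; the fingers hold it so that the stop is 9 to 21 mm in and feels 4.5 to 12 N, all at rest (under 10 mm/s) (y of pillar_middle in the frame of jig between -0.004 and 0.004 m and z of pillar_middle in the frame of jig between 0.041 and 0.05 m and angle between the x axis of pillar_middle and the x axis of jig, either way round below 0.1 rad and value of joint stop between 0.009 and 0.021 m and distance between pillar_middle and stop_face below 0.031 m and contact force between pillar_middle and stop between 4.5 and 12 N and contact force between the fingers and pillar_middle above 2 N and linear speed of pillar_middle below 0.01 m/s and velocity of joint stop below 0.01 m/s); the arm keeps its last pose, push and grip.
It fails at once if the spring stop is run to the end of its travel (beyond 29 mm) (value of joint stop above 0.029 m).
It fails at once if another pillar is moved more than 20 mm (distance of any of pillar_short, pillar_long from where it was at the start of the episode above 0.02 m).
It fails at once if another thing on the bench is moved more than 20 mm (distance of any of loupe, screwdriver, tweezers, tin, pot from where it was at the start of the episode above 0.02 m).
It also fails if it takes over 45 s, if anything falls off the work surface, if the arm or the gripper's body presses on something with over 40 N, if the wrist force passes 120 N, or if a joint passes its speed limit or range.

ROBOT

A 6-joint arm with a two-finger parallel gripper is mounted at the origin on the work surface. World frame = base frame: x ahead of the robot, y to its left, z up, the work surface at z = 0. Lengths are in m, angles in rad, forces in N, time in s.
With the tool pointing down it reaches from about 0.2 to 0.875 m from the base axis. Payload 3.4 kg.
Tool frame: the origin (TCP) lies between the finger pads; the fingertips stand 25 mm ahead of it and the grasp point (between the pads) lies 6 mm ahead of it (r.nose_length is the z of the fingertips in the tool frame, in m); z points along the fingers, y is the line along which they close (so a half turn about z gives the same grasp; the last joint's range is limited). The gripper opens to 94 mm and grips with 3 to 60 N. Pads are 16 mm wide; open, the fingers measure 119 mm over their backs; the gripper's body (75 mm by 177 mm) begins 78 mm behind the grasp point.
Start: joints at [-1.409, 0.276, 1.505, -0, 1.361, -0.121], TCP at [0.16, -0.552, 0.23] pointing down, gripper open.
Joint ranges: [-2.89, 2.89], [-0.75, 2.08], [0.22, 2.7], [-1.18, 4.32], [0.11, 2.71], [-2.7, 2.7]. Speed limits (rad/s): [2.57, 2.57, 3.14, 3.14, 3.14, 3.14].

INTERFACE

Orientations are given as a unit quaternion [w, x, y, z].
In Python, from plant import r, gripper_to, inverse_kinematics, vision, models, telemetry gives the robot as it stands. Calls block until the motion is done:
- r.move_to(position, orientation): joint-space move of the TCP to a pose.
- r.move_l(position, rot=None, vel=0.15, guard=None): straight line of the TCP; rot=None keeps the orientation; vel is the mean speed in m/s. With guard (N) it stops when the force on the tool has changed by that much, and returns True; else False.
- r.movej(angles): joint-space move.
- gripper_to(opening, f_grip=None): finger opening in m; f_grip is the grip in N (None keeps the last); returns when the fingers have stopped.
- r.hold(seconds).
- inverse_kinematics(position, orientation): joint angles nearest the present ones, or None.
- vision.snapshot(name): name is "scene" or "top" or "wrist"; returns the picture (420x560x3 uint8, red, green, blue); there is no depth.
- vision.get_calibration(name): a dict with "fx", "fy", "cx", "cy" (pixels), "D" ([k1, k2, p1, p2, k3] as OpenCV has them; the pictures are not rectified), "position" and "orientation" of the camera in the world. Camera axes: x right, y down, z forward; pixel columns grow to the right and rows downward; lengths in m; the calibration is good to about 2 mm. A picture is of the moment at which its call begins: read the wrist's pose just before it. get_calibration takes no time and is no camera call; for the wrist camera it gives the pose at the moment of the call.
A pose or a line that the arm cannot do raises r.PlanningError and nothing moves.
- r.sign_off(): hands the job in; it is judged then, once.
Trained networks look in the newest picture that a camera, given by its name, has taken for a name from the list of things; names that differ only in an ending like _2 or _b are one class to them, and where a whole thing is asked for, a point or a joint stands for the part that bears it (a point fixed in the world has none). Each returns a list of dicts, best first, with "score" (0 to 1); they miss things now and then, are a little off and sometimes report something else, mostly with a low value. They report only what shows in the picture. A call takes as long as a camera call. They do not tell look-alikes from the thing itself.
- models.boxes_of(thing, camera): "at" ([x, y, z] in m, in world coordinates, good to about 4 mm: the middle of the surface that is visible of it).
- models.regions_of(thing, camera): "pixels" (420x560 bool, what is visible of it).
- models.mark_of(thing, camera): "at" ([x, y, z] in m, in world coordinates, good to about 4 mm: a listed point, or the origin of a listed thing).
Readings, each from a call of its own:
- telemetry.current_t(): time.
- telemetry.current_joints(): joint angles.
- telemetry.current_dq(): joint speeds.
- telemetry.current_joint_efforts(): joint torques, N m.
- telemetry.current_ee_pos(): TCP position.
- telemetry.current_tool_rot(): TCP orientation.
- telemetry.current_wrist_force(): force on the tool from outside, world axes, zero at the start.
- telemetry.current_torque(): the same for the moment, N m.
- telemetry.current_opening(): finger opening in m.
- telemetry.current_finger_force(): force on a finger pad.
Only numpy, scipy, OpenCV 4.12 (cv2) and the standard library are available. Lean on these libraries where they do the work, as an engineer would, in place of code of your own. Each camera call takes 0.05 s, during which the arm holds its last target. There are 200 camera calls.

## Working session

There is one attempt and no reset: what is moved stays moved. The work goes in short steps, each a Python script; the robot and the scene stay as the last script left them, time stands still between calls to the robot, and variables do not carry over. Pictures are saved under pics/ and viewed, at most 10 in all, crops included, and the job is handed in when it is done.

```bash
mkdir -p pics; ls; python3 - <<'E'
from plant import r, vision, models, telemetry
import cv2, numpy as np
for c in ("top","scene"):
    im=vision.snapshot(c); cv2.imwrite(f"pics/{c}0.png",im[:,:,::-1])
    k=vision.get_calibration(c); print(c,{a:np.round(b,3).tolist() for a,b in k.items()})
    for t in ("pillar_middle","pillar_short","pillar_long","jig","groove","scale","stop_face"):
        print(t,[(np.round(d["at"],4).tolist(),round(d["score"],2)) for d in models.mark_of(t,c)])
E
```

```text
pics
top {'fx': 411.287, 'fy': 411.287, 'cx': 282.995, 'cy': 211.18, 'D': [-0.124, 0.0, 0.0, 0.0, 0.0], 'position': [0.463, -0.099, 0.888], 'orientation': [-0.061, 0.708, -0.701, 0.063]}
pillar_middle [([0.6313, -0.3572, 0.014], 0.83), ([0.5599, -0.4329, 0.0107], 0.71), ([0.4036, -0.235, 0.0115], 0.7), ([0.4183, -0.3424, -0.0008], 0.69)]
pillar_short [([0.4823, -0.1469, 0.0123], 0.64)]
pillar_long [([0.6263, -0.1601, 0.0111], 0.93)]
jig [([0.5425, 0.1863, 0.0011], 0.91), ([0.7848, 0.1778, 0.0045], 0.21)]
groove [([0.5216, 0.149, 0.0423], 0.81)]
scale [([0.5833, 0.2235, 0.0618], 0.68)]
stop_face [([0.5491, 0.2161, 0.0457], 0.62)]
scene {'fx': 438.997, 'fy': 438.997, 'cx': 283.491, 'cy': 202.77, 'D': [-0.006, 0.0, 0.0, 0.0, 0.0], 'position': [1.307, -0.299, 0.56], 'orientation': [-0.376, 0.699, 0.54, -0.281]}
pillar_middle [([0.5462, -0.3136, 0.0107], 0.79), ([0.5633, -0.4314, 0.0106], 0.78), ([0.6363, -0.361, 0.0117], 0.64), ([0.4022, -0.2367, 0.0126], 0.59), ([0.5849, 0.2247, 0.0598], 0.55)]
pillar_short [([0.4863, -0.1442, 0.0056], 0.58), ([0.6735, -0.25, -0.003], 0.3)]
pillar_long [([0.6216, -0.1619, 0.012], 0.64)]
jig [([0.5415, 0.1916, -0.0013], 0.93)]
groove [([0.5234, 0.15, 0.0413], 0.82)]
scale [([0.5836, 0.2215, 0.0606], 0.67)]
stop_face [([0.5517, 0.2166, 0.0454], 0.45)]
```

View pics/top0.png

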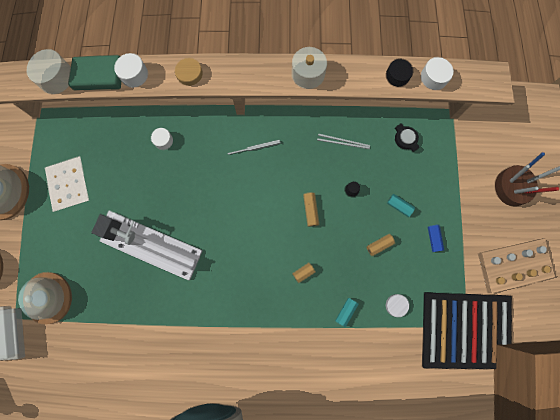

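View pics/scene0.png

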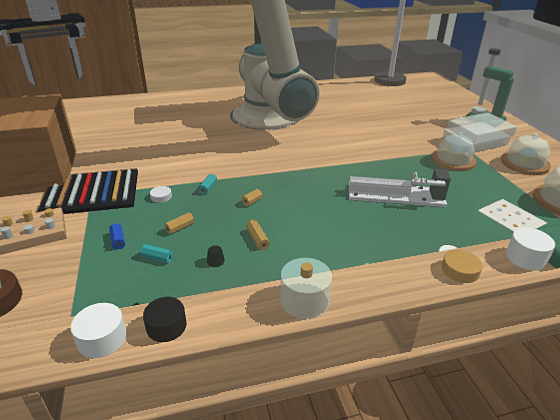

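```bash
cat > h.py <<'E'
import cv2, numpy as np
from scipy.spatial.transform import Rotation as R
from plant import r, gripper_to, inverse_kinematics, vision, models, telemetry
def cam(c):
    k=vision.get_calibration(c); q=k["orientation"]
    return k, R.from_quat([q[1],q[2],q[3],q[0]]).as_matrix()
def px2w(uv,c,z,kc=None):
    k,M=kc or cam(c); K=np.array([[k["fx"],0,k["cx"]],[0,k["fy"],k["cy"]],[0,0,1]])
    n=cv2.undistortPoints(np.array(uv,float).reshape(-1,1,2),K,np.array(k["D"],float)).reshape(-1,2)
    d=np.c_[n,np.ones(len(n))]@M.T; p=np.array(k["position"])
    return p+d*((z-p[2])/d[:,2])[:,None]
def down(yaw):  # tool z down, tool y (closing line) at angle yaw in world
    y=np.array([np.cos(yaw),np.sin(yaw),0]); z=np.array([0,0,-1.]); x=np.cross(y,z)
    q=R.from_matrix(np.c_[x,y,z]).as_quat(); return [q[3],q[0],q[1],q[2]]
E
python3 - <<'E'
from h import *
# footprint of pillar candidates seen from top
im=vision.snapshot("top")
for t in ("pillar_middle","pillar_short","pillar_long"):
  for d in models.regions_of(t,"top"):
    m=d["pixels"]; v,u=np.nonzero(m)
    if len(v)<30: continue
    w=px2w(np.c_[u,v],"top",0.02)[:,:2].astype(np.float32)
    (c,s,a)=cv2.minAreaRect(w*1000)
    print(t,round(d["score"],2),"px",int(u.mean()),int(v.mean()),"c",np.round(c,1),"size",np.round(s,1),"ang",round(a,1),"rgb",im[m].mean(0).round())
E
```

```text
pillar_middle 0.78 px 346 312 c [ 404.1 -233.8] size [27.3 55.6] ang 60.7 rgb [ 59. 132. 130.]
pillar_middle 0.7 px 435 237 c [ 560.2 -430.2] size [58.  27.5] ang 8.2 rgb [ 46.  77. 151.]
pillar_middle 0.6 px 401 205 c [ 631.3 -358. ] size [58.  30.1] ang 57.4 rgb [ 57. 127. 125.]
pillar_middle 0.51 px 379 244 c [ 544.8 -308.6] size [22.7 57.7] ang 26.3 rgb [152. 121.  75.]
pillar_middle 0.48 px 396 305 c [ 418.4 -341.4] size [47.1 45.6] ang 89.5 rgb [190. 189. 193.]
pillar_short 0.46 px 302 272 c [ 486.1 -143.5] size [21.4 41.9] ang 33.9 rgb [157. 125.  78.]
pillar_long 0.54 px 310 209 c [ 620.4 -159.5] size [72.6 23.9] ang 8.3 rgb [155. 124.  77.]
pillar_long 0.21 px 261 145 c [758.8 -37.4] size [  9.6 108.9] ang 15.2 rgb [147. 152. 151.]
```

The top picture shows the brass 56 mm bar at px (380,244), the short one at (304,272) and the long one at (310,209). The blue and turquoise bars are at (435,238), (401,205) and (347,312). The jig spans about (100,225) to (200,265) with its stop at the upper left. The scene picture confirms this layout.

Next I take a wrist look at the middle pillar and the jig.

```bash
python3 - <<'E'
from h import *
def look(x,y,yaw,name,things):
    for s in (0,np.pi):
        q=inverse_kinematics([x,y,0.2],down(yaw+s))
        print(name,s,None if q is None else np.round(q,2))
    r.move_to([x,y,0.2],down(yaw)); r.hold(0.3)
    kc=cam("wrist"); im=vision.snapshot("wrist"); cv2.imwrite(f"pics/{name}.png",im[:,:,::-1])
    np.savez(name,im=im,**{k:np.array(v) for k,v in kc[0].items()})
    print({k:np.round(v,3).tolist() for k,v in kc[0].items()})
    for t in things:
        for d in models.mark_of(t,"wrist")[:2]: print(t,np.round(d["at"],4),round(d["score"],2))
    return im,kc
print(telemetry.current_t())
im,kc=look(0.545,-0.309,np.radians(26.3),"wp",["pillar_middle"])
for d in models.regions_of("pillar_middle","wrist"):
    m=d["pixels"]; v,u=np.nonzero(m)
    w=px2w(np.c_[u,v],"wrist",0.02,kc)[:,:2].astype(np.float32)
    c,s,a=cv2.minAreaRect(w*1000)
    print(round(d["score"],2),np.round(c,1),np.round(s,1),round(a,1),im[m].mean(0).round())
im,kc=look(0.535,0.17,np.radians(-22.7),"wj",["jig","groove","scale","stop_face"])
print(telemetry.current_t())
E
```

```text
1.0
wp 0 [-0.63  0.37  1.44 -0.    1.33 -1.09]
wp 3.141592653589793 [-0.63  0.37  1.44 -0.    1.33  2.06]
{'fx': 375.975, 'fy': 375.975, 'cx': 273.117, 'cy': 203.261, 'D': [-0.052, 0.0, 0.0, 0.0, 0.0], 'position': [0.507, -0.233, 0.355], 'orientation': [0.142, 0.963, 0.225, 0.033]}
pillar_middle [ 0.4016 -0.2347  0.0143] 0.94
pillar_middle [ 0.6321 -0.3601  0.0152] 0.82
0.89 [ 404.6 -233.1] [26.  61.2] 59.3 [ 43. 151. 148.]
0.85 [ 545.9 -308.5] [23.4 59.2] 28.7 [180. 138.  71.]
0.67 [ 560.3 -428.1] [58.  29.3] 8.5 [ 42.  89. 187.]
0.58 [ 630.  -355.1] [56.4 28.4] 56.6 [ 42. 154. 152.]
wj 0 [ 0.18  0.27  1.58 -0.    1.28  0.58]
wj 3.141592653589793 [ 0.18  0.27  1.58 -0.    1.28 -2.56]
{'fx': 375.975, 'fy': 375.975, 'cx': 273.117, 'cy': 203.261, 'D': [-0.052, 0.0, 0.0, 0.0, 0.0], 'position': [0.568, 0.249, 0.355], 'orientation': [0.143, 0.97, -0.195, -0.029]}
jig [ 0.7794  0.1732 -0.0023] 0.53
jig [0.5243 0.1533 0.0463] 0.3
groove [0.5259 0.1524 0.0464] 0.72
scale [0.5879 0.2188 0.0669] 0.76
scale [ 0.7647 -0.0389  0.0027] 0.2
stop_face [0.551  0.2182 0.0437] 0.93
stop_face [ 0.7674 -0.0369  0.0017] 0.39
5.4167
```

View pics/wp.png

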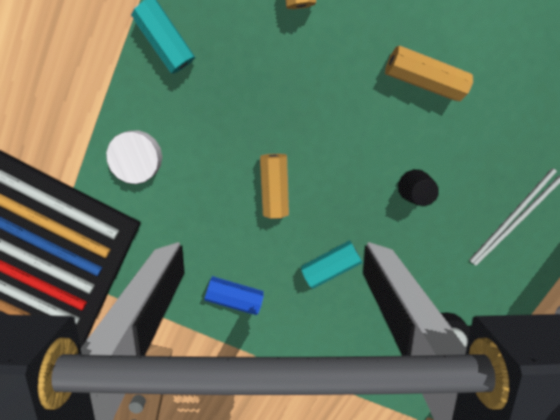

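View pics/wj.png

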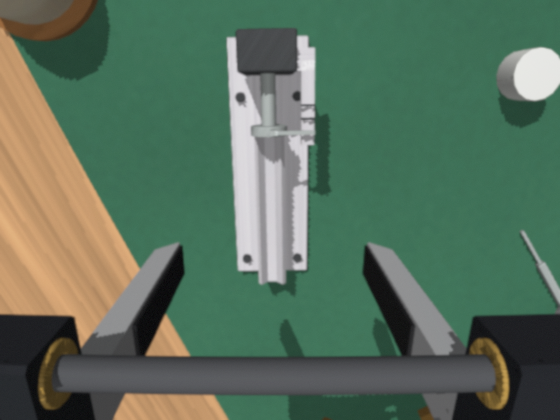

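wp: the middle pillar runs from (274,155) to (275,217), nearly vertical and clear of its neighbours. wj: the jig base corners are at about (237,270), (307,270) and (229,38), the ridge end is at (272,283) and the stop disc at (267,130). I'll enlarge the jig picture for a precise fit.

```bash
python3 - <<'E'
import cv2,numpy as np
a=np.load("wj.npz")["im"][20:300,215:335,::-1]; b=np.load("wp.npz")["im"][145:230,235:315,::-1]
A=cv2.resize(a[95:275],None,fx=3.3,fy=3.3,interpolation=cv2.INTER_CUBIC)
B=cv2.resize(b,None,fx=4.5,fy=4.5,interpolation=cv2.INTER_CUBIC)
o=np.zeros((600,790,3),np.uint8); o[:A.shape[0],:A.shape[1]]=A; o[:B.shape[0],420:420+B.shape[1]]=B[:,:370]
cv2.imwrite("pics/zoom.png",o)
E
```

```text
(no output)
```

View pics/zoom.png

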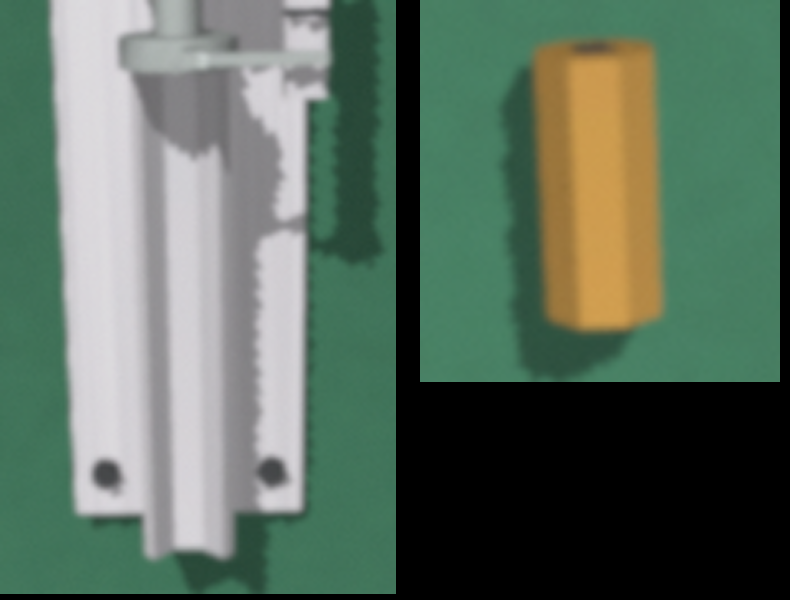

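```bash
python3 - <<'E'
from h import *
def load(n):
    a=np.load(n+".npz"); q=a["orientation"]; return ({k:a[k] for k in a.files if k!="im"},R.from_quat([q[1],q[2],q[3],q[0]]).as_matrix())
kj,kp=load("wj"),load("wp")
def J(pts,z): return px2w(np.array(pts)/3.3+[214.65,114.65],"wrist",z,kj)[:,:2]*1000
def P(pts,z): return px2w((np.array(pts)-[420,0])/4.5+[234.6,144.6],"wrist",z,kp)[:,:2]*1000
def dr(n,a): d=a[1]-a[0]; print(n,a.round(1).tolist(),"len",np.hypot(*d).round(1),"ang",np.degrees(np.arctan2(d[1],d[0])).round(2))
dr("base near edge",J([(77,515),(303,515)],.010))
dr("base left edge",J([(77,515),(52,50)],.010))
dr("base right edge",J([(303,515),(307,110)],.010))
dr("ridge near end",J([(145,556),(234,556)],.038))
dr("ridge left",J([(145,530),(141,150)],.038))
dr("valley centre",J([(193,545),(193.5,170)],.033))
dr("disc",J([(120,60),(237,60)],.045))
dr("pillar top flat ax",P([(605,330),(592.5,53)],.024))
dr("pillar left",P([(546,318),(533,52)],.017)); dr("pillar right",P([(663,315),(656,50)],.017))
# whole base corners (original px)
c=px2w([(237,270),(307,270),(229,38),(308,37)],"wrist",.010,kj)[:,:2]*1000; print(c.round(1).tolist())
E
```

```text
base near edge [[466.9, 100.3], [531.1, 73.4]] len 69.6 ang -22.7
base left edge [[466.9, 100.3], [518.6, 231.8]] len 141.3 ang 68.52
base right edge [[531.1, 73.4], [577.3, 189.2]] len 124.7 ang 68.24
ridge near end [[487.7, 93.0], [511.2, 83.2]] len 25.5 ang -22.7
ridge left [[491.0, 100.6], [533.3, 201.0]] len 108.9 ang 67.17
valley centre [[500.7, 88.5], [543.3, 190.0]] len 110.1 ang 67.21
disc [[538.2, 224.7], [564.9, 213.5]] len 29.0 ang -22.73
pillar top flat ax [[559.7, -334.0], [531.9, -283.4]] len 57.8 ang 118.81
pillar left [[548.5, -339.3], [521.5, -289.6]] len 56.5 ang 118.45
pillar right [[570.3, -327.8], [543.6, -278.3]] len 56.3 ang 118.36
[[466.3, 101.4], [531.9, 74.0], [549.7, 303.2], [612.3, 277.8]]
```

```bash
cat >> h.py <<'E'
JA=np.radians(67.6); JO=np.array([.5407,.1884])
ex=np.array([np.cos(JA),np.sin(JA)]); ey=np.array([-ex[1],ex[0]])
QJ=down(JA-np.pi/2)
def jig(x,y,z): return [*(JO+x*ex+y*ey),z]      # jig frame -> world
def stat(s):
    p=np.array(telemetry.current_ee_pos()); f=np.array(telemetry.current_wrist_force()); d=p[:2]-JO
    print(s,"t",round(telemetry.current_t(),2),"jig xyz mm",(np.r_[d@ex,d@ey,p[2]]*1000).round(1),"F jig",np.r_[f[:2]@ex,f[:2]@ey,f[2]].round(2),"M",np.round(telemetry.current_torque(),2),"open",round(telemetry.current_opening()*1000,2),"grip",round(telemetry.current_finger_force(),1))
E
python3 - <<'E'
from h import *
a=np.radians(118.5); g=np.array([.5459,-.3087])-.012*np.array([np.cos(a),np.sin(a)]); q=down(a-np.pi/2)
r.move_to([*g,0.12],q); gripper_to(0.050,35)
print(r.move_l([*g,0.028],vel=0.08,guard=8)); stat("down")
gripper_to(0.0,35); stat("grip")
r.move_l([*g,0.16],vel=0.15); stat("up")
if telemetry.current_opening()>0.02:
    r.move_to(jig(-.042,0,.16),QJ); r.hold(.3); stat("over jig")
    im=vision.snapshot("wrist"); cv2.imwrite("pics/held.png",im[:,:,::-1])
E
```

```text
False
down t 9.34 jig xyz mm [-465.3 -204.1   28.6] F jig [-0.01 -0.6  -0.18] M [-0.03 -0.1  -0.03] open 49.86 grip 0.0
grip t 9.88 jig xyz mm [-465.3 -203.6   28.2] F jig [-0.5  -0.04  1.38] M [-0.02 -0.05 -0.02] open 24.14 grip 35.0
up t 10.91 jig xyz mm [-465.  -202.7  158.8] F jig [ 1.01  0.11 -1.83] M [-0.09 -0.16 -0.05] open 23.86 grip 35.0
over jig t 12.93 jig xyz mm [-42.4  -0.4 159.9] F jig [-0.22 -0.26 -1.54] M [-0.06 -0.09  0.06] open 23.59 grip 35.0
```

View pics/held.png

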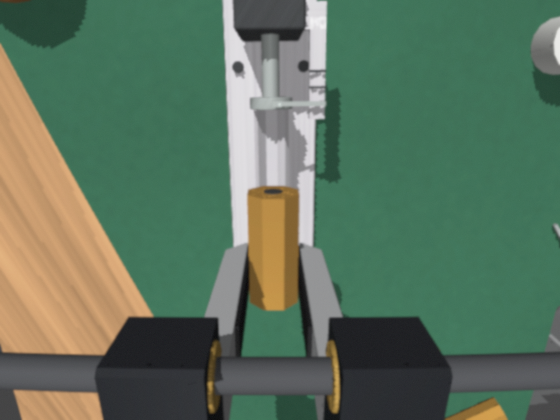

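The held picture shows the pillar level and straight between the fingers at x≈273, in line with the groove at x≈272. Now I lower it.

```bash
python3 - <<'E'
from h import *
r.move_l(jig(-.042,0,.075),vel=0.12); r.hold(.2); stat("above")
print(r.move_l(jig(-.042,0,.058),vel=0.02,guard=5)); stat("seat"); r.hold(.3); stat("rest")
im=vision.snapshot("wrist"); cv2.imwrite("pics/seat.png",im[:,:,::-1])
E
```

```text
above t 14.03 jig xyz mm [-41.7  -0.5  75.9] F jig [-0.14 -0.1  -2.38] M [-0.06 -0.08 -0.03] open 23.24 grip 35.0
True
seat t 14.7 jig xyz mm [-42.1   0.3  61.2] F jig [-0.62 -0.04  4.08] M [ 0.04 -0.06  0.1 ] open 23.66 grip 35.0
rest t 15.0 jig xyz mm [-42.1   0.3  61.2] F jig [0.01 0.62 5.8 ] M [-0.   -0.08  0.08] open 23.87 grip 35.0
```

View pics/seat.png

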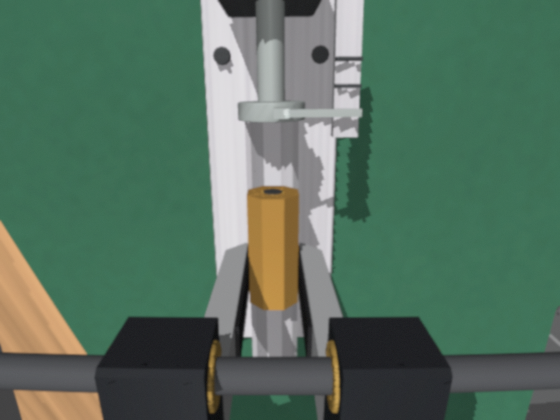

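Seat: the pillar lies in the groove at TCP z 61.2 mm as expected, with hardly any side force. The pointer is at (320,113) and the marks are at rows 85 and 58. Now I slide it in steps, watching the force.

```bash
python3 - <<'E'
from h import *
z=telemetry.current_ee_pos()[2]-.0003
r.move_l(jig(-.014,.0003,z),vel=0.04); stat("near")
for x in (-.011,-.008,-.004,0,.003):
    r.move_l(jig(x,.0003,z),vel=0.02); r.hold(.1); stat("push")
im=vision.snapshot("wrist"); cv2.imwrite("pics/push.png",im[:,:,::-1])
E
```

```text
near t 15.92 jig xyz mm [-15.8   0.6  61.2] F jig [-5.11 -0.07  6.03] M [-0.83  0.39  0.15] open 23.69 grip 35.1
push t 16.32 jig xyz mm [-13.    0.7  61.2] F jig [-5.61  0.17  6.64] M [-0.85  0.43  0.09] open 23.8 grip 35.1
push t 16.72 jig xyz mm [-10.    0.7  61.2] F jig [-5.69 -0.21  5.68] M [-0.92  0.42  0.1 ] open 23.73 grip 35.1
push t 17.17 jig xyz mm [-7.1  0.7 61.2] F jig [-8.7   0.15  7.51] M [-1.32  0.52  0.15] open 23.68 grip 35.1
push t 17.62 jig xyz mm [-3.8  0.8 61.2] F jig [-10.15   0.25   8.32] M [-1.57  0.61  0.11] open 23.58 grip 35.1
push t 18.02 jig xyz mm [-1.3  0.8 61.2] F jig [-10.01  -0.58   8.71] M [-1.82  0.62  0.11] open 23.48 grip 35.1
```

View pics/push.png

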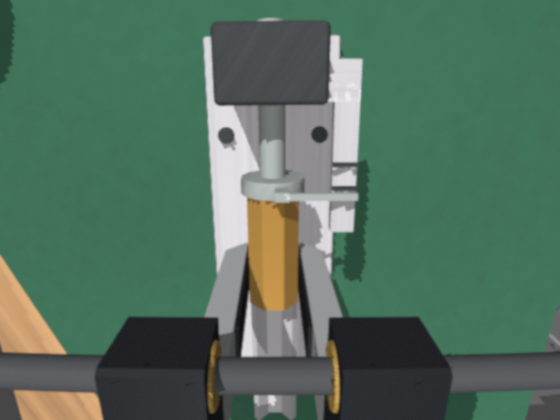

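Push: the stop disc is against the pillar, with the pointer at row 196 and the marks at rows 187 and 164, so the pointer is still short of the first mark. I push about 7 mm further and measure with parallax corrected.

```bash
python3 - <<'E'
from h import *
z=telemetry.current_ee_pos()[2]
kc=cam("wrist")
pt=px2w([(345,196)],"wrist",.067,kc)[0,:2]; mk=px2w([(345,187),(345,164)],"wrist",.065,kc)[:,:2]
print("before: pointer",((pt-JO)@ex*1000).round(1),"marks",((mk-JO)@ex*1000).round(1))
for x in (.006,.0095,.0115):
    r.move_l(jig(x,.0003,z-.0003),vel=0.02); r.hold(.2); stat("push")
kc=cam("wrist"); im=vision.snapshot("wrist"); cv2.imwrite("pics/push2.png",cv2.resize(im[80:280,200:400,::-1],None,fx=3,fy=3,interpolation=cv2.INTER_CUBIC))
k,M=kc; K=np.array([[k["fx"],0,k["cx"]],[0,k["fy"],k["cy"]],[0,0,1]])
print("tcp")
np.savez("p2",im=im,**{a:np.array(b) for a,b in k.items()})
E
```

```text
before: pointer 42.7 marks [46.  55.7]
push t 18.57 jig xyz mm [ 1.3  0.8 61.2] F jig [-11.86  -0.63   8.95] M [-1.96  0.7   0.08] open 23.68 grip 35.1
push t 19.09 jig xyz mm [ 4.4  0.9 61.2] F jig [-12.08  -0.69   8.77] M [-2.16  0.77  0.11] open 23.87 grip 35.1
push t 19.54 jig xyz mm [ 6.   0.9 61.2] F jig [-13.5   -0.33   9.57] M [-2.28  0.77  0.11] open 23.9 grip 35.1
tcp
```

View pics/push2.png

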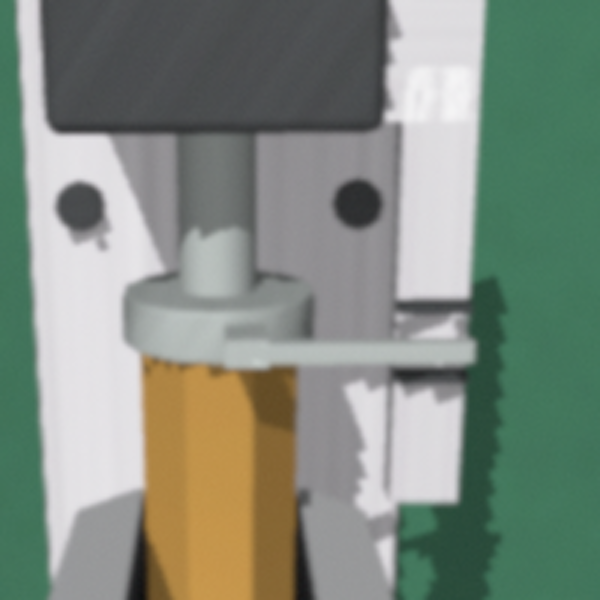

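push2: the pointer is at crop row 350, between the marks at rows 308 and 375. With parallax corrected the stop is about 14.5 mm in (≈7.8 N). I check that it is steady, then hand in.

```bash
python3 - <<'E'
from h import *
r.hold(.6); stat("hold"); print(r.sign_off())
E
```

```text
hold t 20.19 jig xyz mm [ 6.   0.9 61.2] F jig [-12.26  -0.61   9.31] M [-2.27  0.83  0.12] open 23.39 grip 35.1
the job is handed in; nothing more can be done
None
```

I handed the job in with the 56 mm brass pillar gripped at 35 N in the groove and holding the stop about 14.5 mm in (my camera estimate), pointer between the two marks and steady; no verdict came back.

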